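# Unload the rock press into the sample crate

### The arm

A 6-joint arm with a two-finger parallel gripper is mounted at the origin on the work surface. World frame = base frame: x ahead of the robot, y to its left, z up, the work surface at z = 0. Lengths are in m, angles in rad, forces in N, time in s.
With the tool pointing down it reaches from about 0.35 to 0.775 m from the base axis. Payload 5.5 kg.
Tool frame: the origin (TCP) lies midway between the tips of the shut fingers; the grasp point (between the pads) lies 19 mm behind it; z points along the fingers, y is the direction in which the jaws open and shut (so a half turn about z gives the same grasp; the last joint's range is limited). The gripper opens to 85 mm and grips with 20 to 120 N. Pads are 22 mm wide; open, the fingers measure 114 mm over their backs; the gripper's body (76 mm by 85 mm) begins 54 mm behind the grasp point. The pads swing forward as they close: fully open they stand 13 mm farther back than shut.
Start: joints at [-1.469, 0.313, 0.046, 1.304, 0, 1.431], TCP at [0.138, -0.558, 0.231] pointing down, gripper open.
Joint ranges: [-2.76, 2.76], [-0.86, 1.69], [-1.03, 1.26], [-2.2, 2.34], [-1.47, 1.5], [-3.14, 3.14]. Speed limits (rad/s): [2.57, 2.57, 3.14, 3.14, 3.14, 3.14].

### API

Orientations are given as a unit quaternion [w, x, y, z].
In Python, from workcell import env gives the robot as it stands.
- The arm moves only by the shell command python3 -m creep 'ROWS' [OPENING] [FORCE]. ROWS is JSON, a list of rows, each a list of 6 numbers: the shift along the tool's x, y, z in m, then the turn, a rotation vector about the tool's x, y, z in degrees. A call has exactly 8 rows; each row is the pose to reach, as a shift and turn from the pose commanded when the call began, along the tool's axes at that moment; what a row does not reach only later rows make up. A row lasts 1/10 s, in which the tool goes at most 50 mm and 8.59 degrees, less where a joint would pass 70% of its speed; a pose out of reach is approached as far as the arm can. A call with a gripper value outside its range is refused whole. OPENING is the finger opening in m, from 0 to 0.0854, set as the call begins (- or left out, the last holds). The fingers move at their own pace and stop on an object; FORCE is the grip in N (left out, the last holds). Time passes only in rows, so rows that repeat a pose let the fingers close, or fill a call up. It gives the time, the measured TCP pose, the force and the opening at its end, in the units of the state.
- env.get_state(): the state, without advancing time (a new reading comes with each control period).
- env.read_camera(name): name is "side" or "top"; returns (picture, depth): 480x640x3 uint8, blue, green, red; 480x640 float32, m along the optical axis (not along the pixel's ray), 0 where there is no reading.
- env.camera_params(name): a dict with "fx", "fy", "cx", "cy" (pixels), "position" and "orientation" of the camera in the world. Camera axes: x right, y up, looking along -z (the intrinsics and any distortion apply to the point x, -y, -z); pixel columns grow to the right and rows downward; lengths in m; the calibration is good to about 2 mm. A picture is of the moment at which its call begins. camera_params takes no time and is no camera call.
- env.hand_in(): hands the job in, once; it reports no verdict.
The state is a dict: "clock": time; "joint_pos": joint angles; "qvel": joint speeds; "tau": joint torques, N m; "tcp_pos": TCP position; "orientation": TCP orientation; "wrist_force": force on the tool from outside, world axes, zero at the start; "ft_torque": the same for the moment, N m; "finger_gap": finger opening in m.
Only numpy, scipy, OpenCV 4.12 (cv2) and the standard library are available. Lean on these libraries where they do the work, as an engineer would, in place of code of your own. Each camera call takes 0.05 s, during which the arm holds its last target. There are 200 camera calls.

### The job

First unscrew the press by its handwheel, following it as it rises, until the pressure plate has come up at least 20 mm, and leave the bars in the press until then. Next, with the bars still in the press, feel for the empty cells of the crate by pressing on covers with the fingers: only an empty cell's cover sinks well down. Then put every rock bar, lying flat, into an empty cell of its own, so that its cover is fully down. Last, when all the bars are in the crate, screw the empty press fully down again; leave everything else alone.

Things in the scene. Friction and masses are not known exactly. Their poses are not given: they have to be found in the camera images.
- press: Fixed grey steel bench screw press with a black handwheel on top. Origin on the table under the wheel axis, z up, open front at -x. Bed x -180 to 80, y +-150, top 20 mm up, with four ribs along x (14 wide, 12 high, at y = +-40, +-120) between the bars and a like rib as a back stop behind them (its front at x = -36). Two 26 mm columns at y = +-133; 50 mm deep crosshead over them, top at 160 mm (collar to 172).
- platen (a joint): Height (m) of the steel pressure plate above its fully screwed-down position, 0 to 0.0275. The plate is 150 (x) x 230 (y) x 14 mm, centred under the handwheel; at 0 its underside is 60.5 mm above the table, half a millimetre over the bars (it starts up to 2.6 mm higher). It only moves by the handwheel: 5.09 mm per radian (32 mm per turn), and stays where it is left.
- handwheel (a joint): Angle (rad) of the handwheel, 0 to 5.4 (end stops), starting between 0 and 0.5; growing = counter-clockwise seen from above = unscrewing, which raises plate, stem and handwheel together. Needs about 0.2 N m (about 4 N at the rim).
- wheel_centre (a point): Centre of the handwheel, on its vertical axis at the mid-height of the rim, 210 mm above the table at platen = 0; it rises with the platen. The rim is a round bar 14 mm thick on a circle of 50 mm radius; hub 26 mm dia; three straight 10 mm spokes at angles handwheel + 0, 120 and 240 degrees from the press's own x axis (point axes turn with the wheel, x along one spoke).
- crate: Wooden storage crate, fixed, 286 (x) x 240 (y) mm, rim 52 mm above the table, with 2 x 3 cells of 134 (x) x 72 (y) mm parted by 6 mm walls. Origin: centre of its underside. Every cell is closed by a sprung plywood cover 3 mm below the rim. Some cells (2 or 3 of the 6) already hold a sample hidden under the cover.
- cover0 (a joint): How far (m) the cover of cell 0 is pressed down; 0 is up. The cell's centre lies at x = -70, y = -78 mm in the crate's frame; the cover's top, when up, 49 mm above the crate's underside. In an empty cell it sinks 0.018 to its stop against a soft spring (about 0.6 N at the top, 1.7 N at the bottom), in a cell that already holds a sample it gives only about 0.004. It springs back up when let go; a bar's weight alone keeps it down.
- cover1 (a joint): How far (m) the cover of cell 1 is pressed down; 0 is up. The cell's centre lies at x = -70, y = 0 mm in the crate's frame; the cover's top, when up, 49 mm above the crate's underside. In an empty cell it sinks 0.018 to its stop against a soft spring (about 0.6 N at the top, 1.7 N at the bottom), in a cell that already holds a sample it gives only about 0.004. It springs back up when let go; a bar's weight alone keeps it down.
- cover2 (a joint): How far (m) the cover of cell 2 is pressed down; 0 is up. The cell's centre lies at x = -70, y = 78 mm in the crate's frame; the cover's top, when up, 49 mm above the crate's underside. In an empty cell it sinks 0.018 to its stop against a soft spring (about 0.6 N at the top, 1.7 N at the bottom), in a cell that already holds a sample it gives only about 0.004. It springs back up when let go; a bar's weight alone keeps it down.
- cover3 (a joint): How far (m) the cover of cell 3 is pressed down; 0 is up. The cell's centre lies at x = 70, y = -78 mm in the crate's frame; the cover's top, when up, 49 mm above the crate's underside. In an empty cell it sinks 0.018 to its stop against a soft spring (about 0.6 N at the top, 1.7 N at the bottom), in a cell that already holds a sample it gives only about 0.004. It springs back up when let go; a bar's weight alone keeps it down.
- cover4 (a joint): How far (m) the cover of cell 4 is pressed down; 0 is up. The cell's centre lies at x = 70, y = 0 mm in the crate's frame; the cover's top, when up, 49 mm above the crate's underside. In an empty cell it sinks 0.018 to its stop against a soft spring (about 0.6 N at the top, 1.7 N at the bottom), in a cell that already holds a sample it gives only about 0.004. It springs back up when let go; a bar's weight alone keeps it down.
- cover5 (a joint): How far (m) the cover of cell 5 is pressed down; 0 is up. The cell's centre lies at x = 70, y = 78 mm in the crate's frame; the cover's top, when up, 49 mm above the crate's underside. In an empty cell it sinks 0.018 to its stop against a soft spring (about 0.6 N at the top, 1.7 N at the bottom), in a cell that already holds a sample it gives only about 0.004. It springs back up when let go; a bar's weight alone keeps it down.
- bar0: Sawn bar of pale rock, 110 (its x) x 40 x 40 mm, about 0.45 kg, origin at its centre. It starts lying on the press bed along the press's x with about 25 mm of its back end under the pressure plate and 85 mm sticking out at the front, on the press's -y side (bars lie 80 mm apart). May be absent: 2 or 3 bars are there.
- bar1: Sawn bar of pale rock, 110 (its x) x 40 x 40 mm, about 0.45 kg, origin at its centre. It starts lying on the press bed along the press's x with about 25 mm of its back end under the pressure plate and 85 mm sticking out at the front, in the middle (bars lie 80 mm apart). May be absent: 2 or 3 bars are there.
- bar2: Sawn bar of pale rock, 110 (its x) x 40 x 40 mm, about 0.45 kg, origin at its centre. It starts lying on the press bed along the press's x with about 25 mm of its back end under the pressure plate and 85 mm sticking out at the front, on the press's +y side (bars lie 80 mm apart). May be absent: 2 or 3 bars are there.
- dropper: Small amber dropper bottle, 36 mm dia, 85 mm tall, at the back; bystander, origin at its underside centre; leave it alone.
- hammer: Hammer lying left of the crate; bystander, origin at its underside centre; leave it alone.
- rock_a: Dark rough rock about 68 mm across, right of the press; bystander, origin at its underside centre; leave it alone.
- rock_b: Brown rough rock about 60 mm across, at the back; bystander, origin at its underside centre; leave it alone.
Not all that is in view belongs to the job. What is shaped like the bar2 but green is not meant.

How it is judged:
By the outcome, as a careful person would: the job done as asked, in the order asked, and still so for the second after the job is handed in, with the robot touching nothing.
Of bar0, bar1, bar2 only 2 to 3 are there at a start; the rules pass over those that are not, and their reading is None.
Of stored0, stored1, stored2, stored3, stored4, stored5 only 2 to 3 are there at a start; the rules pass over those that are not, and their reading is None.
At some moment in a run one of bar0, bar1, bar2 may be knocked a few centimetres aside while the robot is not near it.
Once in a run the grip may slacken for a moment while it holds something.
It also fails if it takes over 210 s, if anything falls off the work surface, if the arm or the gripper's body presses on something with over 40 N, if the wrist force passes 120 N, or if a joint passes its speed limit or range.

## Working session

There is one attempt and no reset: what is moved stays moved. The work goes in short steps, Python scripts to look and compute and a shell command to move; the robot and the scene stay as the last step left them, time stands still between calls to the robot, and variables do not carry over. Pictures are saved under pics/ and viewed, about 12 in all and at most 16, crops included, and the job is handed in when it is done.

```bash
ls; mkdir -p pics
python3 - <<'E'
from workcell import env
import cv2
print(env.get_state())
for n in("top","side"):
    p,d=env.read_camera(n);cv2.imwrite(f"pics/{n}0.png",p);print(n,env.camera_params(n))
E
```

```text
pics
{'clock': 0.0, 'joint_pos': array([-1.46863670e+00,  3.14024085e-01,  4.49774551e-02,  1.30360506e+00,
       -2.98657518e-05,  1.43119069e+00]), 'qvel': array([ 0.00078334, -0.00060516,  0.00072401, -0.0005275 ,  0.00060622,
       -0.00150568]), 'tau': array([-4.97424971e-04, -4.80624747e+01,  2.98533458e+01,  1.93599978e-02,
       -1.43660513e-04,  8.02931993e-06]), 'tcp_pos': array([ 0.13759038, -0.55776479,  0.23039478]), 'orientation': array([-9.27798196e-04,  9.92702158e-01,  1.20588407e-01,  2.43771545e-06]), 'wrist_force': array([0.32513635, 0.73654308, 0.1018242 ]), 'ft_torque': array([-0.04811744, -0.05261999, -0.0728345 ]), 'finger_gap': 0.08544779561933723}
top {'fx': 505.8258801284608, 'fy': 505.8258801284608, 'cx': 324.61407848340804, 'cy': 237.6360981964421, 'position': array([ 0.45992771, -0.00858536,  1.47225722]), 'orientation': array([ 0.71307966,  0.03116482, -0.03026591, -0.69973575])}
side {'fx': 521.9348675143573, 'fy': 521.9348675143573, 'cx': 319.15448489526375, 'cy': 242.4086466966868, 'position': array([ 0.34028835, -1.03533886,  0.91182929]), 'orientation': array([ 0.88482193,  0.45116547, -0.04459884, -0.10747468])}
```

View pics/top0.png

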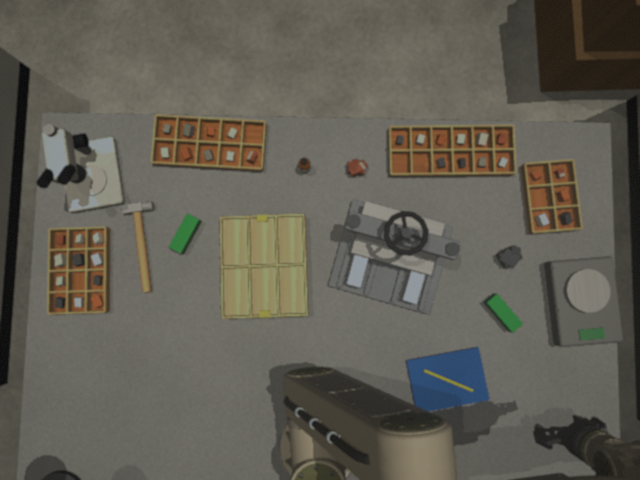

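View pics/side0.png

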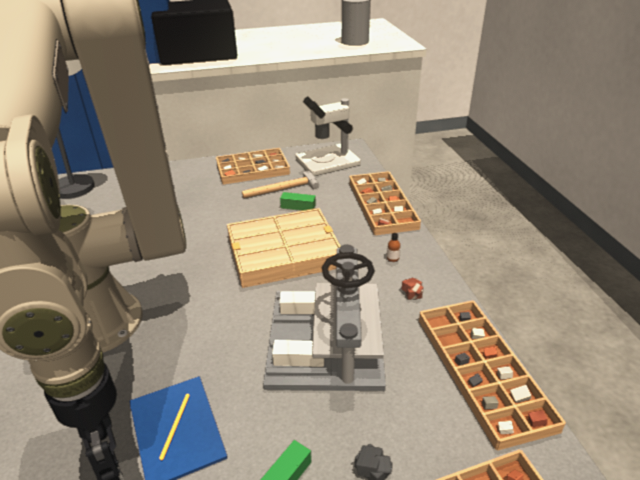

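```bash
cat > h.py <<'E'
import numpy as np,cv2
from scipy.spatial.transform import Rotation as R
from workcell import env
def cam(n):
    c=env.camera_params(n);q=c["orientation"]
    return c,R.from_quat(q,scalar_first=True).as_matrix(),np.array(c["position"])
def cloud(n,d):
    c,M,t=cam(n);v,u=np.mgrid[:480,:640]
    P=np.stack([(u-c["cx"])/c["fx"]*d,-(v-c["cy"])/c["fy"]*d,-d],-1)@M.T+t
    P[d==0]=np.nan;return P
def proj(n,X):
    c,M,t=cam(n);p=(np.atleast_2d(X)-t)@M
    return np.c_[c["cx"]+c["fx"]*p[:,0]/-p[:,2],c["cy"]+c["fy"]*p[:,1]/p[:,2]]
def rect(xy):
    (c,s,a)=cv2.minAreaRect((xy*1000).astype(np.float32));return np.round(c,1),np.round(s,1),round(a,1)
E
python3 - <<'E'
from h import *
p,d=env.read_camera("top");P=cloud("top",d);np.save("P0.npy",P);cv2.imwrite("pics/t1.png",p)
s,ds=env.read_camera("side");Q=cloud("side",ds)
def box(A,u0,u1,v0,v1):return A[v0:v1,u0:u1].reshape(-1,3)
for n,A,b in(("top",P,(370,440,200,265)),("side",Q,(310,385,235,300))):
    w=box(A,*b);w=w[(w[:,2]>.185)&(w[:,2]<.25)];
    print(n,"wheel",len(w),np.percentile(w[:,2],[5,50,95]),cv2.minEnclosingCircle((w[:,:2]*1000).astype(np.float32)))
w=box(P,215,312,205,325);k=(w[:,2]>.04)&(w[:,2]<.065);print("crate",rect(w[k,:2]),np.median(w[k,2]))
hsv=cv2.cvtColor(p,cv2.COLOR_BGR2HSV)
for b in((340,375,245,300),(398,430,260,312)):
    w=box(P,*b);g=p[b[2]:b[3],b[0]:b[1]].reshape(-1,3);k=(g.min(1)>150);print("bar",k.sum(),rect(w[k,:2]),np.nanmedian(w[k,2]))
w=box(P,325,465,195,320);
for lo,hi in((.012,.026),(.15,.18),(.07,.085)):
    k=(w[:,2]>lo)&(w[:,2]<hi);print(lo,k.sum(),rect(w[k,:2]),np.median(w[k,2]))
c=cv2.resize(p[190:330,210:475],None,fx=3,fy=3,interpolation=cv2.INTER_CUBIC);cv2.imwrite("pics/c1.png",c)
E
```

```text
top wheel 933 [0.2131277  0.21865916 0.22487219] ((585.7860107421875, -207.65374755859375), 56.98495864868164)
side wheel 1094 [0.20853698 0.21680284 0.22269032] ((585.0191040039062, -209.29794311523438), 57.278839111328125)
crate (array([502.9, 166.7]), array([288.3, 241.4]), 3.2) 0.05043754326488681
bar 0 (array([0., 0.]), array([0., 0.]), 0.0) nan
bar 0 (array([0., 0.]), array([0., 0.]), 0.0) nan
0.012 2719 (array([ 561.4, -201.3]), array([300.3, 308.8]), 75.2) 0.020808539330300357
0.15 1789 (array([ 585.9, -207.9]), array([300.5,  51. ]), 75.1) 0.1616204092991287
0.07 2325 (array([ 586.2, -207.5]), array([229.8, 150.7]), 75.0) 0.07753814254530611
  return np.nanmean(a, axis, out=out, keepdims=keepdims)
```

View pics/c1.png

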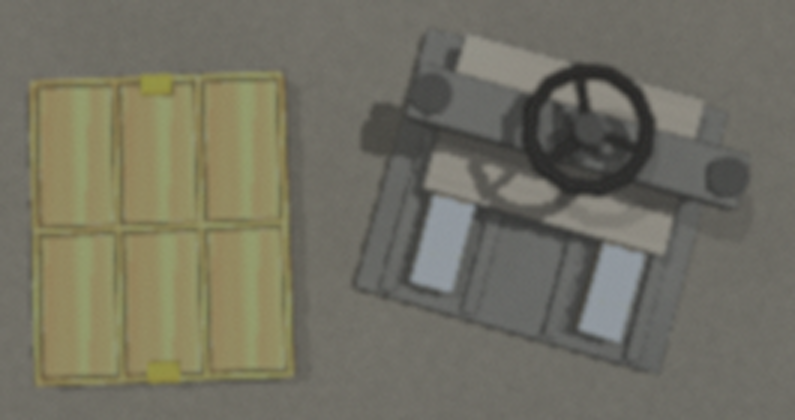

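```bash
cat >> h.py <<'E'
def go(x,y,z,yaw,st=None):
    "shift (mm) and turn (deg) in tool axes from the measured pose to a tool-down pose"
    s=env.get_state();A=R.from_quat(s["orientation"],scalar_first=True)
    B=R.from_euler("z",yaw,degrees=True)*R.from_euler("x",180,degrees=True)
    rv=(A.inv()*B).as_rotvec(degrees=True)
    print("shift mm",np.round(A.inv().apply(np.array([x,y,z])-s["tcp_pos"])*1000,1),"turn",np.round(rv,2),"F",np.round(s["wrist_force"],1))
def now():
    s=env.get_state();A=R.from_quat(s["orientation"],scalar_first=True).as_matrix()
    print("t",round(s["clock"],2),"tcp",np.round(s["tcp_pos"]*1000,1),"yaw",round(np.degrees(np.arctan2(A[1,0],A[0,0])),1),"F",np.round(s["wrist_force"],1),"gap",round(s["finger_gap"]*1000,1),"q",np.round(s["joint_pos"],2))
E
python3 - <<'E'
from h import *
go(.6175,-.2467,.30,39)
r=.05
for k in range(1,9):
    f=np.radians(7.5*k);print([round(r*np.sin(f),4),round(-r*(1-np.cos(f)),4),round(-.00509*f,4),0,0,-7.5*k])
E
```

```text
shift mm [ 540.5 -187.4  -69. ] turn [-6.000e-02 -2.000e-02 -2.514e+01] F [1.3 0.2 1.1]
[np.float64(0.0065), np.float64(-0.0004), np.float64(-0.0007), 0, 0, -7.5]
[np.float64(0.0129), np.float64(-0.0017), np.float64(-0.0013), 0, 0, -15.0]
[np.float64(0.0191), np.float64(-0.0038), np.float64(-0.002), 0, 0, -22.5]
[np.float64(0.025), np.float64(-0.0067), np.float64(-0.0027), 0, 0, -30.0]
[np.float64(0.0304), np.float64(-0.0103), np.float64(-0.0033), 0, 0, -37.5]
[np.float64(0.0354), np.float64(-0.0146), np.float64(-0.004), 0, 0, -45.0]
[np.float64(0.0397), np.float64(-0.0196), np.float64(-0.0047), 0, 0, -52.5]
[np.float64(0.0433), np.float64(-0.025), np.float64(-0.0053), 0, 0, -60.0]
```

```bash
python3 -m creep '[[0.04,-0.014,-0.02,0,0,-5],[0.08,-0.028,-0.05,0,0,-10],[0.125,-0.043,-0.069,0,0,-18],[0.17,-0.059,-0.069,0,0,-25.1],[0.21,-0.073,-0.069,0,0,-25.1],[0.255,-0.088,-0.069,0,0,-25.1],[0.30,-0.104,-0.069,0,0,-25.1],[0.34,-0.118,-0.069,0,0,-25.1]]' 0.032 30
python3 - <<'E'
from h import *
now();go(.6175,-.2467,.30,39)
E
```

```text
clock: 1.0
tcp_pos: [0.4412, -0.3607, 0.3002]
orientation: [-0.0, 0.943, 0.334, 0.0]
wrist_force: [0.4, -0.3, 0.4]
finger_gap: 0.0319
t 1.0 tcp [ 441.2 -360.7  300.2] yaw 39.0 F [ 0.4 -0.3  0.4] gap 31.9 q [-0.83  0.3   0.19  1.46  0.    1.63]
shift mm [208.8  22.3   0.3] turn [ 0.   -0.01 -0.01] F [ 0.4 -0.3  0.4]
```

```bash
python3 -m creep '[[0.04,0.004,0,0,0,0],[0.085,0.009,0,0,0,0],[0.13,0.014,0,0,0,0],[0.17,0.018,0,0,0,0],[0.209,0.022,0,0,0,0],[0.209,0.022,0.02,0,0,0],[0.209,0.022,0.045,0,0,0],[0.209,0.022,0.06,0,0,0]]'
python3 - <<'E'
from h import *
now();go(.6175,-.2467,.198,39)
s,d=env.read_camera("side");cv2.imwrite("pics/s2.png",cv2.resize(s[130:400,230:480],None,fx=2,fy=2))
E
```

```text
clock: 1.8
tcp_pos: [0.6158, -0.2471, 0.2377]
orientation: [-0.001, 0.943, 0.334, -0.001]
wrist_force: [-0.8, 0.7, -0.6]
finger_gap: 0.032
t 1.8 tcp [ 615.8 -247.1  237.7] yaw 39.0 F [-0.8  0.7 -0.6] gap 32.0 q [-0.5   0.5   0.33  1.41 -0.    1.96]
shift mm [ 1.7  0.9 39.7] turn [-0.14  0.07  0.02] F [-0.8  0.7 -0.6]
```

View pics/s2.png

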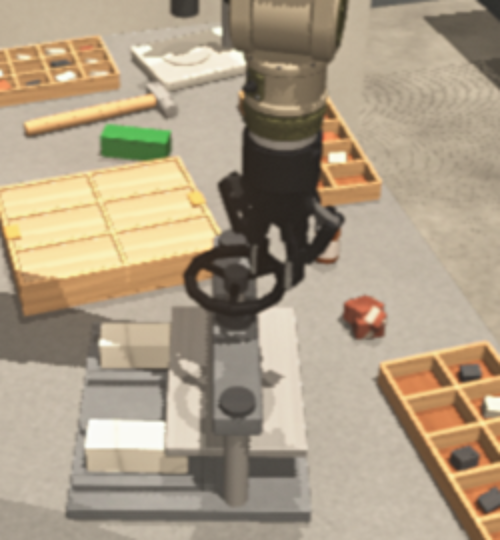

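Run:
```python
from h import *
T=np.array([.6158,-.2471,.2377]);C=np.array([.586,-.208,.2125])
o=lambda X:(proj("side",X)-[230,130])*2
print(o(T),o(C),o(C+[.05,0,0]),o(C+[0,-.05,0]),o(C+[0,.05,0]))
```

```text
[[274.73323744 277.86856719]] [[235.82804433 278.33541197]] [[280.85709479 270.90399551]] [[249.21050986 308.15107919]] [[223.36581465 250.5699982 ]]
```

```bash
python3 -m creep '[[0.001,0.001,0.006,0,0,0],[0.0015,0.001,0.012,0,0,0],[0.0015,0.001,0.018,0,0,0],[0.0015,0.001,0.024,0,0,0],[0.0015,0.001,0.03,0,0,0],[0.0015,0.001,0.036,0,0,0],[0.0015,0.001,0.04,0,0,0],[0.0015,0.001,0.04,0,0,0]]'
python3 -c "
from h import *
now();go(.6175,-.2467,.198,39)"
```

```text
clock: 2.65
tcp_pos: [0.6173, -0.2477, 0.1994]
orientation: [-0.0, 0.943, 0.333, -0.0]
wrist_force: [0.0, -0.5, -0.1]
finger_gap: 0.0321
t 2.65 tcp [ 617.3 -247.7  199.4] yaw 39.0 F [ 0.  -0.5 -0.1] gap 32.1 q [-0.5   0.5   0.25  1.32 -0.    1.96]
shift mm [ 0.8 -0.7  1.4] turn [-0.06  0.03 -0.05] F [ 0.  -0.5 -0.1]
```

```bash
python3 -m creep '[[0.0065,-0.0004,0,0,0,-7.5],[0.0129,-0.0017,0,0,0,-15],[0.0191,-0.0038,0,0,0,-22.5],[0.025,-0.0067,-0.0007,0,0,-30],[0.0304,-0.0103,-0.0013,0,0,-37.5],[0.0354,-0.0146,-0.002,0,0,-45],[0.0397,-0.0196,-0.0027,0,0,-52.5],[0.0433,-0.025,-0.0033,0,0,-60]]'
python3 -c "
from h import *
now()"
```

```text
clock: 3.45
tcp_pos: [0.6373, -0.2029, 0.2037]
orientation: [0.002, 0.648, 0.762, -0.0]
wrist_force: [4.7, -5.0, -4.7]
finger_gap: 0.0318
t 3.45 tcp [ 637.3 -202.9  203.7] yaw 99.2 F [ 4.7 -5.  -4.7] gap 31.8 q [-0.43  0.51  0.27  1.33 -0.    0.98]
```

```bash
for i in 1; do python3 -m creep '[[0.0065,-0.0004,-0.0007,0,0,-7.5],[0.0129,-0.0017,-0.0013,0,0,-15],[0.0191,-0.0038,-0.002,0,0,-22.5],[0.025,-0.0067,-0.0027,0,0,-30],[0.0304,-0.0103,-0.0033,0,0,-37.5],[0.0354,-0.0146,-0.004,0,0,-45],[0.0397,-0.0196,-0.0047,0,0,-52.5],[0.0433,-0.025,-0.0053,0,0,-60]]'; done
python3 -m creep '[[0.0065,-0.0004,-0.0007,0,0,-7.5],[0.0129,-0.0017,-0.0013,0,0,-15],[0.0191,-0.0038,-0.002,0,0,-22.5],[0.025,-0.0067,-0.0027,0,0,-30],[0.0304,-0.0103,-0.0033,0,0,-37.5],[0.0354,-0.0146,-0.004,0,0,-45],[0.0397,-0.0196,-0.0047,0,0,-52.5],[0.0433,-0.025,-0.0053,0,0,-60]]'
python3 - <<'E'
from h import *
now()
p,d=env.read_camera("top");P=cloud("top",d)
w=P[195:320,325:465].reshape(-1,3);k=(w[:,2]>.07)&(w[:,2]<.12);print(k.sum(),np.median(w[k,2]))
E
```

```text
clock: 4.25
tcp_pos: [0.6068, -0.161, 0.2094]
orientation: [0.003, 0.179, 0.984, 0.002]
wrist_force: [7.1, 5.8, -3.3]
finger_gap: 0.0315
clock: 5.05
tcp_pos: [0.5548, -0.1672, 0.2146]
orientation: [0.001, -0.337, 0.941, 0.002]
wrist_force: [0.9, 8.9, 2.4]
finger_gap: 0.0317
t 5.05 tcp [ 554.8 -167.2  214.6] yaw -140.6 F [0.9 8.9 2.4] gap 31.7 q [-0.43  0.33  0.03  1.27  0.   -1.12]
910 0.09064320658396963
```

```bash
python3 -m creep '[[0.0065,-0.0004,-0.0007,0,0,-7.5],[0.0129,-0.0017,-0.0013,0,0,-15],[0.0191,-0.0038,-0.002,0,0,-22.5],[0.025,-0.0067,-0.0027,0,0,-30],[0.0304,-0.0103,-0.0033,0,0,-37.5],[0.0354,-0.0146,-0.004,0,0,-45],[0.0397,-0.0196,-0.0047,0,0,-52.5],[0.0433,-0.025,-0.0053,0,0,-60]]'
python3 -m creep '[[0.0065,-0.0004,-0.0007,0,0,-7.5],[0.0129,-0.0017,-0.0013,0,0,-15],[0.0191,-0.0038,-0.002,0,0,-22.5],[0.025,-0.0067,-0.0027,0,0,-30],[0.025,-0.0067,-0.0027,0,0,-30],[0.0191,-0.0038,-0.0027,0,0,-22.5],[0.0191,-0.0038,-0.0027,0,0,-22.5],[0.0191,-0.0038,-0.0027,0,0,-22.5]]'
python3 - <<'E'
from h import *
now()
p,d=env.read_camera("top");P=cloud("top",d)
w=P[195:320,325:465].reshape(-1,3);k=(w[:,2]>.07)&(w[:,2]<.12);print(k.sum(),np.median(w[k,2]))
E
```

```text
clock: 5.9
tcp_pos: [0.5358, -0.2145, 0.2199]
orientation: [-0.001, 0.762, -0.647, -0.002]
wrist_force: [-3.5, 7.6, 3.0]
finger_gap: 0.0319
clock: 6.7
tcp_pos: [0.5439, -0.2352, 0.2226]
orientation: [0.0, 0.873, -0.488, 0.0]
wrist_force: [0.3, -0.4, -0.6]
finger_gap: 0.0319
t 6.7 tcp [ 543.9 -235.2  222.6] yaw -58.4 F [ 0.3 -0.4 -0.6] gap 31.9 q [-0.54  0.35  0.08  1.3  -0.   -2.67]
1763 0.09885443784333403
```

```bash
python3 -m creep '[[0,0,-0.02,0,0,0],[0,0,-0.045,0,0,0],[0,0,-0.07,0,0,0],[0,0,-0.09,0,0,8],[0,0,-0.09,0,0,16],[0,0,-0.09,0,0,24],[0,0,-0.09,0,0,32],[0,0,-0.09,0,0,40]]' 0 20
python3 - <<'E'
from h import *
a=np.radians(3.2);c=np.array([.5029,.1667]);M=np.array([[np.cos(a),-np.sin(a)],[np.sin(a),np.cos(a)]])
for i,(x,y) in enumerate([(-.07,-.078),(-.07,0),(-.07,.078),(.07,-.078),(.07,0),(.07,.078)]):print(i,np.round(c+M@[x,y],4))
t=c+M@[-.07,-.078]
now();go(*t,.15,183.2)
E
```

```text
clock: 7.55
tcp_pos: [0.5438, -0.2354, 0.3123]
orientation: [0.0, -0.651, 0.759, -0.0]
wrist_force: [-0.1, 0.2, 0.1]
finger_gap: -0.0002
0 [0.4374 0.0849]
1 [0.433  0.1628]
2 [0.4287 0.2407]
3 [0.5771 0.0927]
4 [0.5728 0.1706]
5 [0.5684 0.2485]
t 7.55 tcp [ 543.8 -235.4  312.3] yaw -98.8 F [-0.1  0.2  0.1] gap -0.2 q [-0.54  0.34  0.29  1.51 -0.   -1.96]
shift mm [-300.4  154.2  162.1] turn [-4.000e-02  0.000e+00  7.803e+01] F [-0.1  0.2  0.1]
```

```bash
python3 -m creep '[[-0.037,0.019,0,0,0,8],[-0.075,0.038,0,0,0,16],[-0.113,0.058,0,0,0,24],[-0.15,0.077,0,0,0,32],[-0.188,0.096,0.03,0,0,40],[-0.225,0.115,0.07,0,0,48],[-0.263,0.135,0.11,0,0,56],[-0.3,0.154,0.15,0,0,64]]'
python3 - <<'E'
from h import *
now();go(.4374,.0849,.055,183.2)
p,d=env.read_camera("top");cv2.imwrite("pics/t3.png",p)
E
```

```text
clock: 8.35
tcp_pos: [0.4418, 0.0678, 0.1795]
orientation: [0.001, -0.15, 0.989, -0.0]
wrist_force: [0.7, 0.5, -0.2]
finger_gap: 0.0001
t 8.35 tcp [441.8  67.8 179.5] yaw -162.8 F [ 0.7  0.5 -0.2] gap 0.1 q [-0.03  0.09 -0.36  1.12 -0.   -0.33]
shift mm [ -0.7  17.7 124.5] turn [-0.03  0.11 14.02] F [ 0.7  0.5 -0.2]
```

View pics/t3.png

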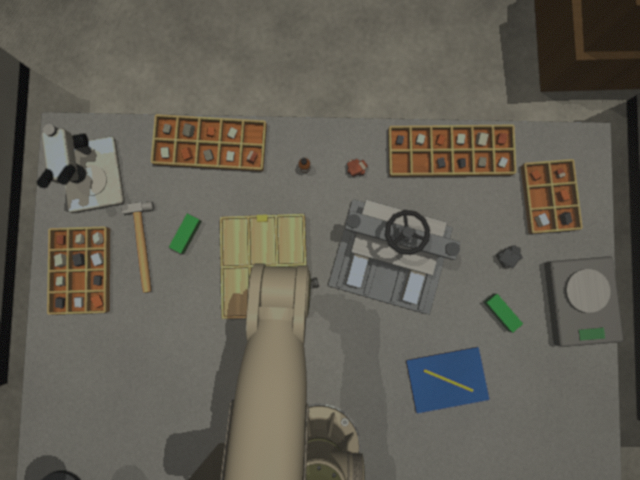

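```bash
python3 -m creep '[[0,0.009,0.03,0,0,7],[-0.0007,0.0177,0.06,0,0,14],[-0.0007,0.0177,0.09,0,0,14],[-0.0007,0.0177,0.11,0,0,14],[-0.0007,0.0177,0.121,0,0,14],[-0.0007,0.0177,0.121,0,0,14],[-0.0007,0.0177,0.121,0,0,14],[-0.0007,0.0177,0.121,0,0,14]]' >/dev/null
python3 -c "
from h import *
now();go(.4374,.0849,.055,183.2)"
python3 -m creep '[[0,0,0.003,0,0,0],[0,0,0.006,0,0,0],[0,0,0.009,0,0,0],[0,0,0.012,0,0,0],[0,0,0.014,0,0,0],[0,0,0.016,0,0,0],[0,0,0.016,0,0,0],[0,0,0.016,0,0,0]]' >/dev/null
python3 -c "
from h import *
now();go(.4374,.0849,.055,183.2)"
```

```text
t 9.2 tcp [438.6  83.6  60.4] yaw -176.5 F [-0.6 -0.   0.8] gap 0.1 q [ 0.01  0.2  -0.56  0.81 -0.   -0.05]
shift mm [1.1 1.3 5.4] turn [-0.01  0.14  0.26] F [-0.6 -0.   0.8]
t 10.0 tcp [437.4  83.7  45. ] yaw -176.5 F [-7.1 -0.1 19.3] gap -0.2 q [ 0.01  0.22 -0.58  0.77 -0.   -0.05]
shift mm [ -0.    1.2 -10. ] turn [-0.02  0.05  0.26] F [-7.1 -0.1 19.3]
```

```bash
python3 -m creep '[[0,0,-0.016,0,0,0],[0,0.03,-0.016,0,0,0],[0,0.079,-0.016,0,0,0],[0,0.079,-0.008,0,0,0],[0,0.079,-0.004,0,0,0],[0,0.079,0,0,0,0],[0,0.079,0,0,0,0],[0,0.079,0,0,0,0]]' >/dev/null
python3 -c "
from h import *
now();go(.4330,.1628,.055,183.2)"
python3 -m creep '[[0,0,-0.016,0,0,0],[0,0.03,-0.016,0,0,0],[0,0.078,-0.016,0,0,0],[0,0.078,-0.008,0,0,0],[0,0.078,-0.004,0,0,0],[0,0.078,0,0,0,0],[0,0.078,0,0,0,0],[0,0.078,0,0,0,0]]' >/dev/null
python3 -c "
from h import *
now();go(.4287,.2407,.055,183.2)"
```

```text
t 10.8 tcp [432.3 161.4  43. ] yaw -176.7 F [-0.2  0.2  0.9] gap -0.1 q [ 0.18  0.25 -0.54  0.78 -0.    0.12]
shift mm [ -0.7   1.3 -12. ] turn [-0.02 -0.06  0.14] F [-0.2  0.2  0.9]
t 11.6 tcp [427.7 239.8  45. ] yaw -176.6 F [-6.8  2.2 18.3] gap 0.0 q [ 0.35  0.29 -0.47  0.8   0.    0.29]
shift mm [ -1.1   0.8 -10. ] turn [ 0.12 -0.01  0.15] F [-6.8  2.2 18.3]
```

```bash
python3 -m creep '[[0,0,-0.016,0,0,0],[-0.04,0,-0.016,0,0,0],[-0.09,0,-0.016,0,0,0],[-0.14,0,-0.016,0,0,0],[-0.14,0,-0.01,0,0,0],[-0.14,0,-0.004,0,0,0],[-0.14,0,0,0,0,0],[-0.14,0,0,0,0,0]]' >/dev/null
python3 -c "
from h import *
now();go(.5684,.2485,.055,183.2)"
python3 -m creep '[[0,0,-0.016,0,0,0],[0,-0.03,-0.016,0,0,0],[0,-0.078,-0.016,0,0,0],[0,-0.078,-0.008,0,0,0],[0,-0.078,-0.004,0,0,0],[0,-0.078,0,0,0,0],[0,-0.078,0,0,0,0],[0,-0.078,0,0,0,0]]' >/dev/null
python3 -c "
from h import *
now();go(.5728,.1706,.055,183.2)"
python3 -m creep '[[0,0,-0.016,0,0,0],[0,-0.03,-0.016,0,0,0],[0,-0.078,-0.016,0,0,0],[0,-0.078,-0.008,0,0,0],[0,-0.078,-0.004,0,0,0],[0,-0.078,0,0,0,0],[0,-0.078,0,0,0,0],[0,-0.078,0,0,0,0]]' >/dev/null
python3 -c "
from h import *
now();go(.5771,.0927,.055,183.2)"
```

```text
t 12.4 tcp [565.6 247.7  42.3] yaw -176.6 F [-1.  -0.5  0.9] gap -0.0 q [ 0.28  0.51 -0.14  0.93 -0.    0.22]
shift mm [ -2.8   0.6 -12.7] turn [-0.06 -0.16  0.22] F [-1.  -0.5  0.9]
t 13.2 tcp [571.4 171.   45.1] yaw -176.5 F [-5.  -6.  14.3] gap -0.1 q [ 0.16  0.47 -0.2   0.9  -0.    0.1 ]
shift mm [-1.4 -0.5 -9.9] turn [-0.16  0.    0.32] F [-5.  -6.  14.3]
t 14.0 tcp [576.4  94.5  43. ] yaw -176.4 F [-0.9  1.1  2.1] gap 0.1 q [ 0.02  0.45 -0.23  0.89  0.   -0.04]
shift mm [ -0.6  -1.8 -12. ] turn [ 0.02 -0.05  0.37] F [-0.9  1.1  2.1]
```

```bash
python3 -m creep '[[0,0,0.003,0,0,0],[0,0,0.006,0,0,0],[0,0,0.009,0,0,0],[0,0,0.009,0,0,0],[0,0,0.009,0,0,0],[0,0,0.009,0,0,0],[0,0,0.009,0,0,0],[0,0,0.009,0,0,0]]'
python3 -m creep '[[0,0,-0.008,0,0,0],[0,0,-0.018,0,0,0],[0,0.04,-0.018,0,0,0],[0,0.08,-0.018,0,0,0],[0,0.12,-0.018,0,0,0],[0,0.156,-0.018,0,0,0],[0,0.156,-0.008,0,0,0],[0,0.156,0.007,0,0,0]]'
python3 -m creep '[[0,0,0.002,0,0,0],[0,0,0.002,0,0,0],[0,0,0.002,0,0,0],[0,0,-0.02,0,0,0],[0,-0.02,-0.06,0,0,0],[0,-0.06,-0.1,0,0,0],[0,-0.11,-0.14,0,0,0],[0,-0.15,-0.17,0,0,0]]' 0.07 60
python3 - <<'E'
from h import *
now()
p,d=env.read_camera("top");P=cloud("top",d);g=p.min(2).astype(int)
s,ds=env.read_camera("side");Q=cloud("side",ds)
a=np.radians(-15);M=np.array([[np.cos(a),-np.sin(a)],[np.sin(a),np.cos(a)]]);c=[.5859,-.2078]
for n,A in(("top",P),("side",Q)):
    L=(A[...,:2]-c)@M
    for y in(-.08,0,.08):
        k=(np.abs(A[...,2]-.06)<.007)&(abs(L[...,1]-y)<.036)&(L[...,0]>-.2)&(L[...,0]<-.06)
        if k.sum()>30:print(n,y,k.sum(),rect(L[k]),np.median(A[k][:,2]),rect(A[k][:,:2]))
k=(P[...,2]>.085)&(P[...,2]<.115)&(np.hypot(P[...,0]-.586,P[...,1]+.208)<.15);print("plate",k.sum(),np.median(P[k][:,2]))
E
```

```text
clock: 14.8
tcp_pos: [0.577, 0.0931, 0.0343]
orientation: [0.0, -0.03, 1.0, -0.0]
wrist_force: [-0.0, 0.7, 1.2]
finger_gap: 0.0001
clock: 15.6
tcp_pos: [0.569, 0.2507, 0.0291]
orientation: [0.002, -0.031, 1.0, 0.001]
wrist_force: [-7.5, 4.8, 70.5]
finger_gap: -0.0
clock: 16.4
tcp_pos: [0.5755, 0.1136, 0.1866]
orientation: [0.0, -0.03, 1.0, -0.0]
wrist_force: [0.7, -0.9, 0.5]
finger_gap: 0.0699
t 16.4 tcp [575.5 113.6 186.6] yaw -176.5 F [ 0.7 -0.9  0.5] gap 69.9 q [ 0.06  0.35 -0.01  1.21 -0.   -0.  ]
top -0.08 453 (array([-116.9,  -79.9]), array([41. , 89.1]), 88.9) 0.06079704263504904 (array([ 452.3, -254.8]), array([41. , 89.1]), 73.9)
top 0.08 443 (array([-117.2,   82.4]), array([87.7, 40.1]), 0.7) 0.06082974916548167 (array([494. , -97.8]), array([40.1, 87.7]), 75.7)
side -0.08 650 (array([-111.5,  -81.3]), array([ 44.7, 100.9]), 89.7) 0.059470243843736725 (array([ 457.2, -257.4]), array([ 44.7, 100.9]), 74.7)
side 0.08 445 (array([-119.7,   81.8]), array([82.9, 46.6]), 1.2) 0.05944810468289996 (array([491.4, -97.8]), array([46.6, 82.9]), 76.2)
plate 2468 0.09877465221511028
```

```bash
python3 -c "
from h import *
go(.493,-.0986,.12,165)"
```

```text
shift mm [  97.6 -204.1   69.7] turn [-0.04  0.51 18.12] F [0.5 0.5 0.5]
```

```bash
python3 -m creep '[[0.03,-0.03,0,0,0,6],[0.06,-0.06,0,0,0,12],[0.09,-0.1,0,0,0,18.1],[0.0976,-0.14,0.01,0,0,18.1],[0.0976,-0.18,0.03,0,0,18.1],[0.0976,-0.2041,0.06,0,0,18.1],[0.0976,-0.2041,0.0697,0,0,18.1],[0.0976,-0.2041,0.0697,0,0,18.1]]' 0.064
python3 - <<'E'
from h import *
now();go(.493,-.0986,.033,165)
s,d=env.read_camera("side");cv2.imwrite("pics/s4.png",cv2.resize(s[150:400,230:430],None,fx=2.4,fy=2.4))
E
```

```text
clock: 17.3
tcp_pos: [0.4886, -0.0939, 0.1131]
orientation: [-0.002, 0.128, 0.992, 0.001]
wrist_force: [0.6, -0.2, -0.1]
finger_gap: 0.0638
t 17.3 tcp [488.6 -93.9 113.1] yaw 165.3 F [ 0.6 -0.2 -0.1] gap 63.8 q [-0.35  0.24 -0.36  0.98  0.   -0.09]
shift mm [-5.9 -3.5 80.1] turn [ 0.03 -0.27  0.26] F [ 0.6 -0.2 -0.1]
```

View pics/s4.png

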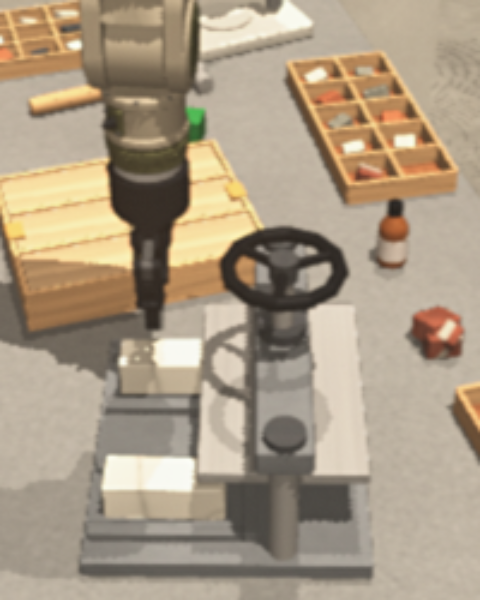

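```bash
python3 -m creep '[[-0.003,-0.003,0.01,0,0,0],[-0.004,-0.0035,0.02,0,0,0],[-0.004,-0.0035,0.035,0,0,0],[-0.004,-0.0035,0.05,0,0,0],[-0.004,-0.0035,0.065,0,0,0],[-0.004,-0.0035,0.078,0,0,0],[-0.004,-0.0035,0.079,0,0,0],[-0.004,-0.0035,0.079,0,0,0]]' >/dev/null
python3 -c "
from h import *
now();go(.493,-.0986,.033,165)"
python3 -m creep '[[0,0,0,0,0,0],[0,0,0,0,0,0],[0,0,0,0,0,0],[0,0,0,0,0,0],[0,0,0,0,0,0],[0,0,0,0,0,0],[0,0,0,0,0,0],[0,0,0,0,0,0]]' 0.03 70
```

```text
t 18.15 tcp [493.4 -98.1  35.8] yaw 165.4 F [ 0.9  0.4 -0.4] gap 64.0 q [-0.36  0.33 -0.45  0.79 -0.   -0.1 ]
shift mm [ 0.3 -0.6  2.8] turn [-0.   -0.03  0.4 ] F [ 0.9  0.4 -0.4]
clock: 18.95
tcp_pos: [0.4945, -0.0987, 0.0372]
orientation: [0.001, 0.127, 0.992, -0.0]
wrist_force: [-0.7, 1.0, 5.8]
finger_gap: 0.0386
```

```bash
python3 -m creep '[[0,0,-0.005,0,0,0],[0,0,-0.009,0,0,0],[0.02,0,-0.009,0,0,0],[0.045,0,-0.009,0,0,0],[0.065,0,-0.03,0,0,0],[0.07,0,-0.06,0,0,0],[0.07,0,-0.09,0,0,0],[0.07,0,-0.12,0,0,0]]'
python3 - <<'E'
from h import *
now();go(.5666,.0921,.14,183.2)
s,d=env.read_camera("side");cv2.imwrite("pics/s5.png",cv2.resize(s[130:400,200:430],None,fx=2.2,fy=2.2))
E
```

```text
clock: 19.75
tcp_pos: [0.4248, -0.0807, 0.1569]
orientation: [-0.001, 0.128, 0.992, 0.0]
wrist_force: [1.4, 0.4, -4.1]
finger_gap: 0.0388
t 19.75 tcp [424.8 -80.7 156.9] yaw 165.3 F [ 1.4  0.4 -4.1] gap 38.8 q [-0.37  0.08 -0.43  1.06 -0.   -0.12]
shift mm [-93.5 203.   16.8] turn [  0.    -0.06 -17.86] F [ 1.4  0.4 -4.1]
```

View pics/s5.png

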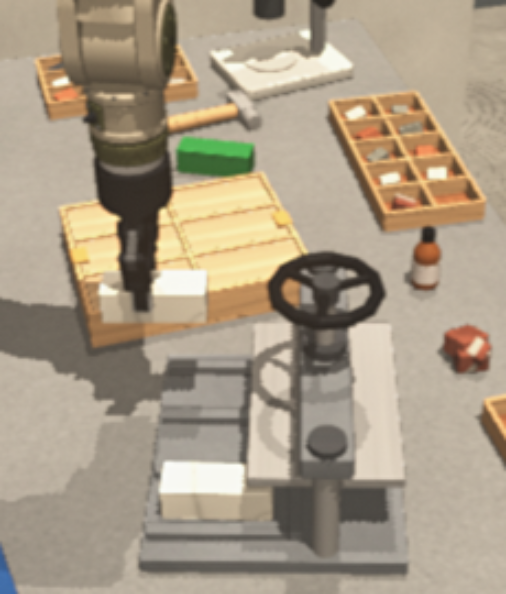

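```bash
python3 -m creep '[[-0.015,0.033,0,0,0,-4],[-0.031,0.067,0,0,0,-9],[-0.047,0.1,0,0,0,-14],[-0.062,0.135,0,0,0,-17.8],[-0.078,0.17,0.01,0,0,-17.8],[-0.0935,0.203,0.0168,0,0,-17.8],[-0.0935,0.203,0.0168,0,0,-17.8],[-0.0935,0.203,0.0168,0,0,-17.8]]' >/dev/null
python3 - <<'E'
from h import *
now();go(.5666,.0921,.07,183.2)
p,d=env.read_camera("top");s,ds=env.read_camera("side");Q=cloud("side",ds);P=cloud("top",d)
for A,g in((P,p),(Q,s)):
    k=(A[...,2]>.085)&(A[...,2]<.175)&(g.min(2)>110)&(abs(A[...,0]-.57)<.1)&(abs(A[...,1]-.09)<.06)
    if k.sum()>20:print(k.sum(),rect(A[k][:,:2]),np.percentile(A[k],[2,98],axis=0).round(3))
E
```

```text
t 20.6 tcp [566.8  92.3 137.7] yaw -176.8 F [-1.6 -0.6 -3.3] gap 38.8 q [ 0.02  0.36 -0.12  1.09 -0.   -0.03]
shift mm [-0.  -0.2 67.7] turn [-0.03 -0.17  0.04] F [-1.6 -0.6 -3.3]
628 (array([577.1,  88. ]), array([111.7,  48.7]), 1.0) [[0.523 0.066 0.123]
 [0.632 0.109 0.163]]
```

```bash
python3 -m creep '[[0,0,0.02,0,0,0],[0,0,0.04,0,0,0],[0,0,0.055,0,0,0],[0,0,0.065,0,0,0],[0,0,0.074,0,0,0],[0,0,0.081,0,0,0],[0,0,0.081,0,0,0],[0,0,0.081,0,0,0]]'
python3 -m creep '[[0,0,0,0,0,0],[0,0,0,0,0,0],[0,0,0,0,0,0],[0,0,0,0,0,0],[0,0,-0.02,0,0,0],[0,0,-0.04,0,0,0],[0,0,-0.06,0,0,0],[0,0,-0.08,0,0,0]]' 0.052
python3 - <<'E'
from h import *
now()
s,ds=env.read_camera("side");Q=cloud("side",ds)
k=(Q[...,2]>.057)&(Q[...,2]<.09)&(s.min(2)>110)&(abs(Q[...,0]-.57)<.1)&(abs(Q[...,1]-.09)<.06)
print(k.sum(),rect(Q[k][:,:2]),np.percentile(Q[k],[2,50,98],axis=0).round(3))
cv2.imwrite("pics/s6.png",cv2.resize(s[150:400,200:430],None,fx=2.2,fy=2.2))
E
```

```text
clock: 21.5
tcp_pos: [0.5678, 0.0918, 0.0586]
orientation: [0.0, -0.027, 1.0, -0.0]
wrist_force: [-1.2, -0.5, -2.6]
finger_gap: 0.0386
clock: 22.3
tcp_pos: [0.5676, 0.0919, 0.1391]
orientation: [0.0, -0.028, 1.0, -0.0]
wrist_force: [0.1, -0.9, -0.9]
finger_gap: 0.052
t 22.3 tcp [567.6  91.9 139.1] yaw -176.8 F [ 0.1 -0.9 -0.9] gap 52.0 q [ 0.02  0.36 -0.12  1.09 -0.   -0.03]
459 (array([577.5,  89.3]), array([133.8,  55. ]), 11.4) [[0.524 0.068 0.058]
 [0.581 0.082 0.07 ]
 [0.631 0.111 0.075]]
```

View pics/s6.png

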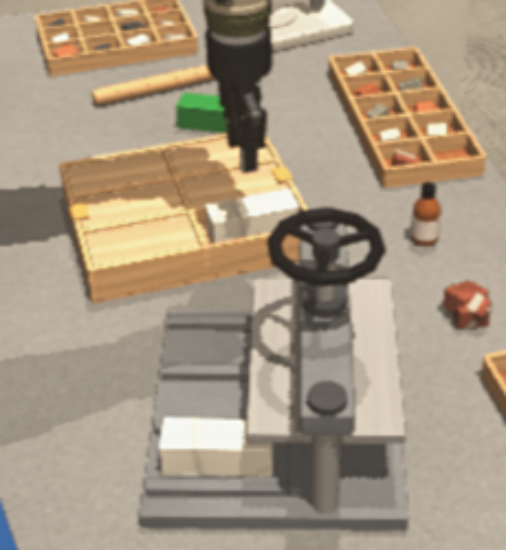

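Run:
```python
from h import *
p,d=env.read_camera("top");P=cloud("top",d)
a=np.radians(-15);M=np.array([[np.cos(a),-np.sin(a)],[np.sin(a),np.cos(a)]]);c=np.array([.5859,-.2078])
L=(P[...,:2]-c)@M
k=(np.abs(P[...,2]-.06)<.007)&(abs(L[...,1]+.08)<.05)&(L[...,0]>-.25)&(L[...,0]<-.06)
r=rect(L[k]);print(k.sum(),r)
t=c+M@[-.118,r[0][1]/1000];print(t);go(*t,.15,165)
```

```text
458 (array([-117. ,  -80.2]), array([40.6, 88.8]), 89.7)
[ 0.45116347 -0.2547266 ]
shift mm [ 137.4 -339.6   -9.4] turn [ 0.04  0.33 18.16] F [ 0.6  0.5 -0.6]
```

```bash
python3 -m creep '[[0.03,-0.03,-0.009,0,0,6],[0.06,-0.065,-0.009,0,0,12],[0.09,-0.1,-0.009,0,0,18.1],[0.12,-0.14,-0.009,0,0,18.1],[0.1374,-0.185,-0.009,0,0,18.1],[0.1374,-0.23,-0.009,0,0,18.1],[0.1374,-0.275,-0.009,0,0,18.1],[0.1374,-0.32,-0.009,0,0,18.1]]' 0.064 >/dev/null
python3 -m creep '[[0,-0.01,0,0,0,0],[0,-0.0196,0,0,0,0],[0,-0.0196,0.03,0,0,0],[0,-0.0196,0.05,0,0,0],[0,-0.0196,0.05,0,0,0],[0,-0.0196,0.05,0,0,0],[0,-0.0196,0.05,0,0,0],[0,-0.0196,0.05,0,0,0]]' >/dev/null
python3 -c "
from h import *
now();go(.4512,-.2547,.034,165)"
```

```text
t 24.0 tcp [ 443.8 -254.3   98.4] yaw 165.1 F [ 0.2 -0.2  0.6] gap 64.2 q [-0.68  0.27 -0.35  0.95 -0.   -0.42]
shift mm [-7.1  1.6 64.5] turn [-0.05  0.12  0.09] F [ 0.2 -0.2  0.6]
```

```bash
python3 -m creep '[[-0.004,0.001,0.005,0,0,0],[-0.0071,0.0016,0.015,0,0,0],[-0.0071,0.0016,0.028,0,0,0],[-0.0071,0.0016,0.042,0,0,0],[-0.0071,0.0016,0.055,0,0,0],[-0.0071,0.0016,0.062,0,0,0],[-0.0071,0.0016,0.062,0,0,0],[-0.0071,0.0016,0.062,0,0,0]]' 
python3 -m creep '[[0,0,0,0,0,0],[0,0,0,0,0,0],[0,0,0,0,0,0],[0,0,0,0,0,0],[0,0,0,0,0,0],[0,0,0,0,0,0],[0,0,0,0,0,0],[0,0,0,0,0,0]]' 0.03 70
python3 -m creep '[[0,0,-0.005,0,0,0],[0,0,-0.009,0,0,0],[0.02,0,-0.009,0,0,0],[0.045,0,-0.009,0,0,0],[0.065,0,-0.03,0,0,0],[0.07,0,-0.06,0,0,0],[0.07,0,-0.09,0,0,0],[0.07,0,-0.12,0,0,0]]'
python3 - <<'E'
from h import *
now();go(.4330-.0105,.1622,.16,183.2)
p,ds=env.read_camera("top");s,ds=env.read_camera("side");cv2.imwrite("pics/s7.png",np.hstack([cv2.resize(s[150:450,150:400],None,fx=1.5,fy=1.5),cv2.resize(p[180:380,300:450],None,fx=2.25,fy=2.25)]))
E
```

```text
clock: 24.8
tcp_pos: [0.4503, -0.2545, 0.0351]
orientation: [-0.0, 0.13, 0.992, 0.0]
wrist_force: [-0.5, -0.8, 1.3]
finger_gap: 0.064
clock: 25.6
tcp_pos: [0.4509, -0.2548, 0.0362]
orientation: [0.001, 0.13, 0.992, -0.0]
wrist_force: [-1.1, 1.2, 7.0]
finger_gap: 0.0388
clock: 26.4
tcp_pos: [0.3816, -0.2358, 0.156]
orientation: [-0.001, 0.13, 0.991, 0.0]
wrist_force: [0.8, -0.6, -5.6]
finger_gap: 0.0389
t 26.4 tcp [ 381.6 -235.8  156. ] yaw 165.0 F [ 0.8 -0.6 -5.6] gap 38.9 q [-0.73  0.11 -0.4   1.06 -0.   -0.47]
shift mm [ 63.3 395.1  -3.8] turn [  0.03  -0.07 -18.17] F [ 0.8 -0.6 -5.6]
```

View pics/s7.png

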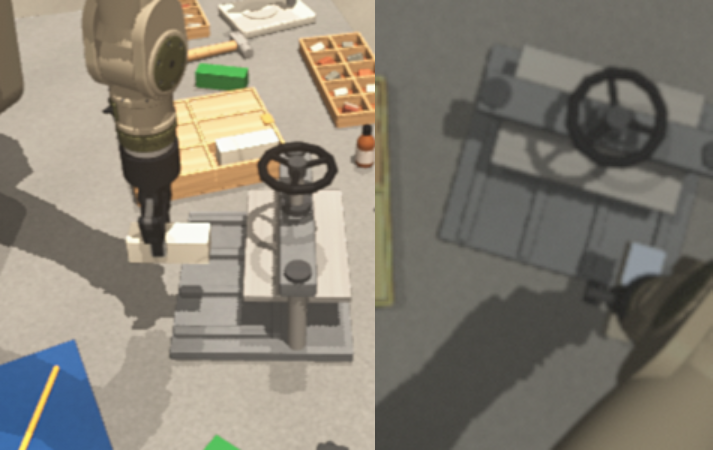

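```bash
python3 -m creep '[[0.005,0.045,-0.004,0,0,-4],[0.01,0.09,-0.004,0,0,-8],[0.02,0.135,-0.004,0,0,-12],[0.028,0.18,-0.004,0,0,-16],[0.036,0.225,-0.004,0,0,-18.1],[0.043,0.27,-0.004,0,0,-18.1],[0.05,0.315,-0.004,0,0,-18.1],[0.057,0.36,-0.004,0,0,-18.1]]' >/dev/null
python3 -m creep '[[0.005,0.03,0,0,0,0],[0.0063,0.0351,0,0,0,0],[0.0063,0.0351,0,0,0,0],[0.0063,0.0351,0,0,0,0],[0.0063,0.0351,0.01,0,0,0],[0.0063,0.0351,0.02,0,0,0],[0.0063,0.0351,0.02,0,0,0],[0.0063,0.0351,0.02,0,0,0]]' >/dev/null
python3 - <<'E'
from h import *
now();go(.4330-.0105,.1622,.0575,183.2)
s,ds=env.read_camera("side");A=cloud("side",ds)
k=(A[...,2]>.085)&(A[...,2]<.18)&(s.min(2)>110)&(abs(A[...,0]-.43)<.1)&(abs(A[...,1]-.16)<.06)
print(k.sum(),rect(A[k][:,:2]),np.percentile(A[k],[2,98],axis=0).round(3))
E
```

```text
t 28.1 tcp [411.7 160.2 138.5] yaw -176.9 F [-0.1  0.5 -3.1] gap 38.5 q [ 0.19  0.11 -0.44  1.02 -0.    0.14]
shift mm [-11.    1.5  81. ] turn [-0.02 -0.08 -0.11] F [-0.1  0.5 -3.1]
645 (array([423.9, 157. ]), array([110.3,  55. ]), 3.7) [[0.37  0.135 0.124]
 [0.477 0.178 0.165]]
```

```bash
python3 -m creep '[[-0.006,0.001,0.005,0,0,0],[-0.01,0.0015,0.02,0,0,0],[-0.01,0.0015,0.04,0,0,0],[-0.01,0.0015,0.058,0,0,0],[-0.01,0.0015,0.07,0,0,0],[-0.01,0.0015,0.08,0,0,0],[-0.01,0.0015,0.08,0,0,0],[-0.01,0.0015,0.08,0,0,0]]'
python3 -m creep '[[0,0,0,0,0,0],[0,0,0,0,0,0],[0,0,0,0,0,0],[0,0,0,0,0,0],[0,0,-0.02,0,0,0],[0,0,-0.04,0,0,0],[0,0,-0.06,0,0,0],[0,0,-0.1,0,0,0]]' 0.052
python3 -m creep '[[0,-0.05,-0.02,0,0,0],[0,-0.1,-0.04,0,0,0],[0,-0.14,-0.08,0,0,0],[0,-0.18,-0.1,0,0,0],[0,-0.22,-0.1,0,0,0],[0,-0.25,-0.1,0,0,0],[0,-0.28,-0.1,0,0,0],[0,-0.28,-0.1,0,0,0]]' 0.032 30
python3 - <<'E'
from h import *
now()
p,d=env.read_camera("top");s,ds=env.read_camera("side")
for n,A,g in(("t",cloud("top",d),p),("s",cloud("side",ds),s)):
  for c in((.577,.093),(.433,.163)):
    k=(A[...,2]>.057)&(A[...,2]<.09)&(g.min(2)>(100))&(abs(A[...,0]-c[0])<.07)&(abs(A[...,1]-c[1])<.036)
    print(n,k.sum(),rect(A[k][:,:2]) if k.sum() else 0,np.median(A[k][:,2]))
cv2.imwrite("pics/s8.png",np.hstack([cv2.resize(s[150:420,200:430],None,fx=1.6,fy=1.6),cv2.resize(p[180:340,210:450],None,fx=1.7,fy=2.7)[:432]]))
E
```

```text
clock: 28.95
tcp_pos: [0.4224, 0.163, 0.0594]
orientation: [0.0, -0.028, 1.0, -0.0]
wrist_force: [-0.5, 0.2, -3.9]
finger_gap: 0.0388
clock: 29.75
tcp_pos: [0.4203, 0.1625, 0.1583]
orientation: [-0.002, -0.027, 1.0, -0.0]
wrist_force: [0.3, -0.4, -0.3]
finger_gap: 0.0518
clock: 30.55
tcp_pos: [0.4379, -0.1198, 0.2593]
orientation: [0.0, -0.025, 1.0, -0.001]
wrist_force: [-0.1, 0.5, -0.6]
finger_gap: 0.0317
t 30.55 tcp [ 437.9 -119.8  259.3] yaw -177.1 F [-0.1  0.5 -0.6] gap 31.7 q [-0.44  0.07 -0.19  1.31 -0.   -0.49]
t 583 (array([577.9,  91.8]), array([109.3,  40.2]), 3.5) 0.07192540671348202
t 603 (array([433.8, 161.6]), array([110.9,  38.8]), 1.8) 0.0712376035156963
s 490 (array([578.5,  90.4]), array([111. ,  48.2]), 4.7) 0.07000773865139365
s 348 (array([426.3, 162. ]), array([127.3,  50.6]), 3.7) 0.06955095753060153
```

View pics/s8.png

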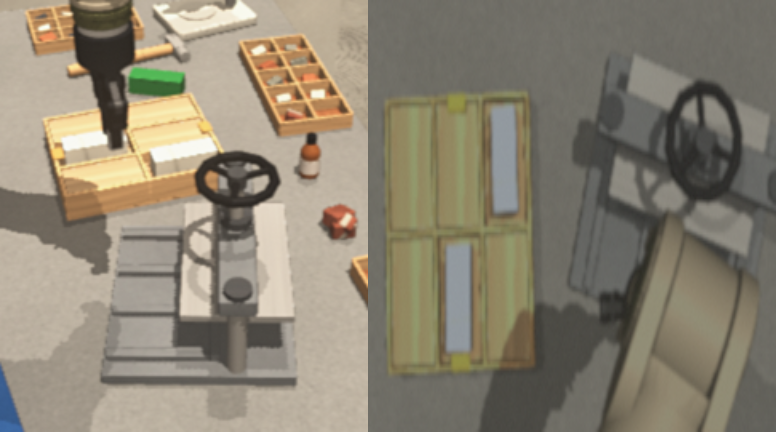

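```bash
python3 -m creep '[[0,0,-0.03,0,0,-8],[0,0,-0.04,0,0,-16],[0,0,-0.04,0,0,-24],[0,0,-0.04,0,0,-32],[0,0,-0.04,0,0,-40],[0,0,-0.04,0,0,-48],[0,0,-0.04,0,0,-56],[0,0,-0.04,0,0,-64]]'  >/dev/null
python3 - <<'E'
from h import *
now();go(.5377,-.2209,.265,285)
p,d=env.read_camera("top");P=cloud("top",d)
k=(P[...,2]>.22)&(P[...,2]<.25)&(np.hypot(P[...,0]-.586,P[...,1]+.208)<.065)
print(k.sum(),np.median(P[k][:,2]),cv2.minEnclosingCircle((P[k][:,:2]*1000).astype(np.float32)))
w=(P[k][:,:2]-[.5862,-.208]);r=np.hypot(*w.T);a=np.degrees(np.arctan2(w[:,1],w[:,0]))[(r>.018)&(r<.038)]
print(np.histogram(a,np.arange(-180,181,15)))
E
```

```text
t 31.45 tcp [ 437.3 -115.1  299.3] yaw -112.4 F [1.2 0.2 0.8] gap 32.2 q [-0.44  0.06 -0.1   1.41  0.   -1.62]
shift mm [  59.6 -133.2   34.3] turn [ 0.000e+00  1.000e-02 -3.739e+01] F [1.2 0.2 0.8]
964 0.23988416501232857 ((586.2843017578125, -207.31044006347656), 56.8035774230957)
(array([ 0,  0,  0,  4, 24,  4,  0,  0,  0,  0,  0,  2, 23, 10,  0,  0,  0,
        0,  0,  3, 23,  6,  0,  0]), array([-180, -165, -150, -135, -120, -105,  -90,  -75,  -60,  -45,  -30,
        -15,    0,   15,   30,   45,   60,   75,   90,  105,  120,  135,
        150,  165,  180]))
```

```bash
python3 -c "
from h import *
go(.5368,-.2164,.27,280)"
python3 -m creep '[[0.015,-0.033,0,0,0,-8],[0.03,-0.066,0,0,0,-16],[0.045,-0.1,0,0,0,-24],[0.059,-0.13,0,0,0,-32],[0.059,-0.13,0.01,0,0,-32.5],[0.059,-0.13,0.02,0,0,-32.5],[0.059,-0.13,0.029,0,0,-32.5],[0.059,-0.13,0.029,0,0,-32.5]]'  >/dev/null
python3 -c "
from h import *
now();go(.5368,-.2164,.22,280)"
```

```text
shift mm [  56.4 -130.3   29.2] turn [ 1.00e-02  2.00e-02 -3.21e+01] F [-0.2 -0.3 -0.2]
t 32.3 tcp [ 532.9 -219.8  268.7] yaw -80.4 F [ 0.  -0.2  0.3] gap 31.7 q [-0.53  0.31  0.14  1.4   0.   -2.27]
shift mm [-2.6 -4.5 48.7] turn [ 0.13  0.11 -0.35] F [ 0.  -0.2  0.3]
```

```bash
python3 -m creep '[[-0.002,-0.003,0.005,0,0,-0.3],[-0.0026,-0.0035,0.012,0,0,-0.3],[-0.0026,-0.0035,0.02,0,0,-0.3],[-0.0026,-0.0035,0.028,0,0,-0.3],[-0.0026,-0.0035,0.036,0,0,-0.3],[-0.0026,-0.0035,0.043,0,0,-0.3],[-0.0026,-0.0035,0.048,0,0,-0.3],[-0.0026,-0.0035,0.048,0,0,-0.3]]'  >/dev/null
python3 -c "
from h import *
now();go(.5368,-.2164,.22,280)
s=env.get_state()['tcp_pos'];print(np.hypot(s[0]-.586,s[1]+.2077))"
```

```text
t 33.1 tcp [ 536.9 -218.2  221.2] yaw -80.1 F [0.4 0.1 0.2] gap 32.2 q [-0.52  0.33  0.04  1.29 -0.   -2.27]
shift mm [-1.8 -0.2  1.2] turn [ 0.07  0.05 -0.05] F [0.4 0.1 0.2]
0.05020808981845374
```

```bash
python3 -m creep '[[-0.0065,-0.0004,0,0,0,7.5],[-0.0129,-0.0017,0,0,0,15],[-0.0191,-0.0038,0,0,0,22.5],[-0.025,-0.0067,0.0003,0,0,30],[-0.0304,-0.0103,0.001,0,0,37.5],[-0.0354,-0.0146,0.0017,0,0,45],[-0.0397,-0.0196,0.0024,0,0,52.5],[-0.0433,-0.025,0.003,0,0,60]]'
python3 -m creep '[[-0.0065,-0.0004,0.0007,0,0,7.5],[-0.0129,-0.0017,0.0013,0,0,15],[-0.0191,-0.0038,0.002,0,0,22.5],[-0.025,-0.0067,0.0027,0,0,30],[-0.0304,-0.0103,0.0033,0,0,37.5],[-0.0354,-0.0146,0.004,0,0,45],[-0.0397,-0.0196,0.0047,0,0,52.5],[-0.0433,-0.025,0.0053,0,0,60]]'
python3 -c "
from h import *
now()
s=env.get_state()['tcp_pos'];print(np.hypot(s[0]-.586,s[1]+.2077))"
```

```text
clock: 33.9
tcp_pos: [0.5538, -0.1715, 0.2196]
orientation: [-0.001, -0.339, 0.941, -0.0]
wrist_force: [-3.5, -1.1, 1.4]
finger_gap: 0.0316
clock: 34.7
tcp_pos: [0.6027, -0.1624, 0.2138]
orientation: [-0.001, 0.177, 0.984, 0.0]
wrist_force: [-3.4, 0.8, 0.6]
finger_gap: 0.0321
t 34.7 tcp [ 602.7 -162.4  213.8] yaw 159.6 F [-3.4  0.8  0.6] gap 32.1 q [-0.39  0.42  0.16  1.31 -0.   -0.04]
0.04825675106059796
```

```bash
python3 -m creep '[[-0.0065,-0.0004,0.0007,0,0,7.5],[-0.0129,-0.0017,0.0013,0,0,15],[-0.0191,-0.0038,0.002,0,0,22.5],[-0.025,-0.0067,0.0027,0,0,30],[-0.0304,-0.0103,0.0033,0,0,37.5],[-0.0354,-0.0146,0.004,0,0,45],[-0.0397,-0.0196,0.0047,0,0,52.5],[-0.0433,-0.025,0.0053,0,0,60]]'
python3 -m creep '[[-0.0065,-0.0004,0.0007,0,0,7.5],[-0.0129,-0.0017,0.0013,0,0,15],[-0.0191,-0.0038,0.002,0,0,22.5],[-0.025,-0.0067,0.0027,0,0,30],[-0.0304,-0.0103,0.0033,0,0,37.5],[-0.0354,-0.0146,0.004,0,0,45],[-0.0397,-0.0196,0.0047,0,0,52.5],[-0.0433,-0.025,0.0053,0,0,60]]'
python3 - <<'E'
from h import *
now()
s=env.get_state()['tcp_pos'];print(np.hypot(s[0]-.586,s[1]+.2077))
p,d=env.read_camera("top");P=cloud("top",d)
w=P[195:320,325:465].reshape(-1,3);k=(w[:,2]>.068)&(w[:,2]<.12);print(k.sum(),np.median(w[k,2]))
E
```

```text
clock: 35.5
tcp_pos: [0.6357, -0.2003, 0.2086]
orientation: [-0.001, 0.645, 0.764, 0.001]
wrist_force: [-0.5, 2.7, 0.4]
finger_gap: 0.0321
clock: 36.3
tcp_pos: [0.6195, -0.2479, 0.2038]
orientation: [0.0, 0.941, 0.339, 0.001]
wrist_force: [1.2, 1.9, 1.0]
finger_gap: 0.0319
t 36.3 tcp [ 619.5 -247.9  203.8] yaw 39.7 F [1.2 1.9 1. ] gap 31.9 q [-0.5   0.5   0.27  1.33  0.    1.95]
0.05233255423106537
1383 0.08038686368757575
```

```bash
python3 -m creep '[[-0.0043,-0.0002,0.0004,0,0,5],[-0.0087,-0.0008,0.0009,0,0,10],[-0.0129,-0.0017,0.0013,0,0,15],[-0.0171,-0.003,0.0018,0,0,20],[-0.0211,-0.0047,0.0022,0,0,25],[-0.025,-0.0067,0.0027,0,0,30],[-0.0287,-0.009,0.0031,0,0,35],[-0.0321,-0.0117,0.0036,0,0,40]]'
python3 - <<'E'
from h import *
now()
p,d=env.read_camera("top");P=cloud("top",d)
w=P[195:320,325:465].reshape(-1,3);k=(w[:,2]>.068)&(w[:,2]<.12);print(k.sum(),np.median(w[k,2]))
E
```

```text
clock: 37.15
tcp_pos: [0.5874, -0.2608, 0.2005]
orientation: [0.001, 1.0, -0.001, 0.001]
wrist_force: [1.9, -2.3, 0.9]
finger_gap: 0.0322
t 37.15 tcp [ 587.4 -260.8  200.5] yaw -0.1 F [ 1.9 -2.3  0.9] gap 32.2 q [-0.54  0.45  0.18  1.29 -0.    2.6 ]
1586 0.07722850669584003
```

```bash
python3 -m creep '[[-0.0022,-0.0005,0.0002,0,0,2.5],[-0.0043,-0.001,0.0004,0,0,5],[-0.0065,-0.0015,0.0006,0,0,7.5],[-0.0087,-0.002,0.0009,0,0,10],[-0.0108,-0.0026,0.0011,0,0,12.5],[-0.0125,-0.003,0.0012,0,0,14.5],[-0.0125,-0.003,0.0012,0,0,14.5],[-0.0125,-0.003,0.0012,0,0,14.5]]'
python3 - <<'E'
from h import *
now()
p,d=env.read_camera("top");P=cloud("top",d)
w=P[195:320,325:465].reshape(-1,3);k=(w[:,2]>.068)&(w[:,2]<.12);print(k.sum(),np.median(w[k,2]))
E
```

```text
clock: 38.0
tcp_pos: [0.5744, -0.2572, 0.1987]
orientation: [0.001, 0.992, -0.125, 0.0]
wrist_force: [-0.1, -2.8, 0.3]
finger_gap: 0.0318
t 38.0 tcp [ 574.4 -257.2  198.7] yaw -14.4 F [-0.1 -2.8  0.3] gap 31.8 q [-0.55  0.43  0.14  1.28 -0.    2.84]
1659 0.07579586495069512
```

```bash
python3 -m creep '[[-0.001,0,0.0001,0,0,1.2],[-0.002,-0.0001,0.0002,0,0,2.4],[-0.003,-0.0002,0.0003,0,0,3.6],[-0.004,-0.0003,0.0004,0,0,4.8],[-0.005,-0.0003,0.0005,0,0,6],[-0.005,-0.0003,0.0005,0,0,6],[-0.005,-0.0003,0.0005,0,0,6],[-0.005,-0.0003,0.0005,0,0,6]]'
python3 - <<'E'
from h import *
now()
p,d=env.read_camera("top");P=cloud("top",d)
w=P[195:320,325:465].reshape(-1,3);k=(w[:,2]>.068)&(w[:,2]<.12);print(k.sum(),np.median(w[k,2]))
E
```

```text
clock: 38.85
tcp_pos: [0.5699, -0.2558, 0.1983]
orientation: [0.001, 0.984, -0.179, 0.001]
wrist_force: [1.6, -5.3, -0.9]
finger_gap: 0.0325
t 38.85 tcp [ 569.9 -255.8  198.3] yaw -20.6 F [ 1.6 -5.3 -0.9] gap 32.5 q [-0.55  0.42  0.12  1.27 -0.    2.95]
1695 0.07552314383770375
```

```bash
python3 -m creep '[[-0.0006,0,0,0,0,0.6],[-0.0012,0,0.0001,0,0,1.2],[-0.0018,0,0.0001,0,0,1.8],[-0.0024,-0.0001,0.0002,0,0,2.4],[-0.003,-0.0001,0.0002,0,0,2.8],[-0.003,-0.0001,0.0002,0,0,2.8],[-0.003,-0.0001,0.0002,0,0,2.8],[-0.003,-0.0001,0.0002,0,0,2.8]]'
python3 - <<'E'
from h import *
now()
for i in range(2):
    p,d=env.read_camera("top");P=cloud("top",d)
    w=P[195:320,325:465].reshape(-1,3);k=(w[:,2]>.068)&(w[:,2]<.12);print(k.sum(),np.median(w[k,2]))
E
```

```text
clock: 39.7
tcp_pos: [0.5684, -0.2558, 0.1984]
orientation: [0.001, 0.979, -0.203, 0.002]
wrist_force: [5.7, -7.7, -2.3]
finger_gap: 0.032
t 39.7 tcp [ 568.4 -255.8  198.4] yaw -23.4 F [ 5.7 -7.7 -2.3] gap 32.0 q [-0.55  0.41  0.11  1.26 -0.    3.  ]
1702 0.07538804294758827
1711 0.07526195309967454
```

```bash
python3 -m creep '[[-0.0006,0,0,0,0,0],[-0.0012,0,0,0,0,0],[-0.0018,0,0,0,0,0],[-0.0022,0,0,0,0,0],[-0.0022,0,0,0,0,0],[-0.0022,0,0,0,0,0],[-0.0022,0,0,0,0,0],[-0.0022,0,0,0,0,0]]'
python3 - <<'E'
from h import *
now()
E
```

```text
clock: 40.6
tcp_pos: [0.5681, -0.2558, 0.1985]
orientation: [0.002, 0.979, -0.203, 0.004]
wrist_force: [11.3, -8.4, -3.0]
finger_gap: 0.0318
t 40.6 tcp [ 568.1 -255.8  198.5] yaw -23.4 F [11.3 -8.4 -3. ] gap 31.8 q [-0.55  0.41  0.11  1.26 -0.    3.  ]
```

```bash
python3 -m creep '[[0.004,0,0,0,0,0],[0.008,0,0,0,0,0],[0.01,0,0,0,0,0],[0.01,0,-0.015,0,0,0],[0.01,0,-0.035,0,0,0],[0.01,0,-0.06,0,0,0],[0.01,0,-0.1,0,0,0],[0.01,0,-0.12,0,0,0]]' >/dev/null
python3 -m creep '[[-0.04,0,0,0,0,-5],[-0.08,0,0,0,0,-10],[-0.12,0,0,0,0,-15],[-0.16,0,0,0,0,-20],[-0.2,0,0,0,0,-20],[-0.2,0.04,0,0,0,-20],[-0.2,0.08,0,0,0,-20],[-0.2,0.12,0,0,0,-20]]' >/dev/null
python3 - <<'E'
from h import *
now()
p,d=env.read_camera("top");P=cloud("top",d);s,ds=env.read_camera("side")
cv2.imwrite("pics/f.png",np.hstack([cv2.resize(s[150:420,200:430],None,fx=1.6,fy=1.6),cv2.resize(p[180:340,210:450],None,fx=1.7,fy=2.7)[:432]]))
k=(P[...,2]>.2)&(P[...,2]<.226)&(np.hypot(P[...,0]-.586,P[...,1]+.208)<.065)
w=(P[k][:,:2]-[.5862,-.208]);r=np.hypot(*w.T);a=np.degrees(np.arctan2(w[:,1],w[:,0]))[(r>.02)&(r<.038)]
z=np.exp(3j*np.radians(a)).mean();print(k.sum(),np.degrees(np.angle(z))/3,abs(z),np.median(P[k][:,2]))
w=P[195:320,325:465].reshape(-1,3);k=(w[:,2]>.068)&(w[:,2]<.12);print(k.sum(),np.median(w[k,2]))
E
```

```text
t 42.2 tcp [ 341.6 -287.6  318.2] yaw -3.3 F [ 0.2 -0.3 -0.1] gap 32.2 q [-0.88  0.05 -0.07  1.45  0.    2.32]
923 -14.954507393635469 0.9454972476168018 0.21648300833490186
2349 0.07543475087994156
```

View pics/f.png

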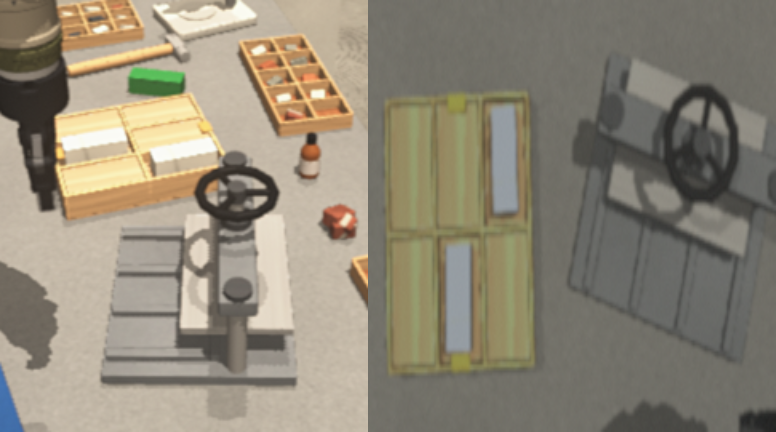

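Spokes are at -15.0°, which is handwheel angle 0, so the press is fully down and empty. Both bars sit flat in their cells.

```bash
python3 -c "
from workcell import env
print(env.hand_in())"
```

```text
the job is handed in; nothing more can be done
None
```

The job is done and handed in after about 42 s on the robot's clock; no verdict was given.

- **Unscrewing:** I raised the plate about 21 mm from its starting height, to about 24 mm above fully down, with the bars still in the press.
- **Feeling the cells:** I pressed on all six covers. Cells 1, 3 and 5 sank freely, and cells 0, 2 and 4 stopped after 4 mm.
- **Bars:** Only bar0 and bar2 were there. bar2 is in cell 3 and bar0 in cell 1, both flat. Their tops measured 70–72 mm, against 71 mm for a cover fully down.
- **Screwing down:** I turned the empty press down until the wheel would not move with about 14 N on it. The spokes then stood at −15.0°, which is handwheel angle 0.

**Checks that disagreed or went wrong:**
- **Plate height:** the last camera reading of the plate top was 75.4 mm, against 74.5 mm expected when fully down. I put this down to a depth bias of about 0.5–1 mm, seen in earlier readings too, and went by the spoke angle and the stop.
- **Cell 5:** one press ran onto its stop and the wrist force reached about 70 N through the shut fingers. That is below the 120 N wrist limit, and I saw no harm from it.

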